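Find the loose bottle cap and tag it

ROBOT

A 6-joint arm with a two-finger parallel gripper is mounted at the origin on the work surface. World frame = base frame: x ahead of the robot, y to its left, z up, the work surface at z = 0. Lengths are in m, angles in rad, forces in N, time in s.
With the tool pointing down it reaches from about 0.25 to 0.8 m from the base axis. Payload 3.9 kg.
Tool frame: the origin (TCP) lies midway between the tips of the shut fingers; the grasp point (between the pads) lies 19 mm behind it; z points along the fingers, y is the line along which they close (so a half turn about z gives the same grasp; the last joint's range is limited). The gripper opens to 85 mm and grips with 20 to 120 N. Pads are 22 mm wide; open, the fingers measure 114 mm over their backs; the gripper's body (76 mm by 85 mm) begins 54 mm behind the grasp point. The pads swing forward as they close: fully open they stand 13 mm farther back than shut.
Start: joints at [-1.25, 0.26, -0.138, 1.173, 0, 1.571], TCP at [0.166, -0.498, 0.231] pointing down, gripper open.
Joint ranges: [-2.78, 2.78], [-0.83, 1.72], [-1.28, 1.37], [-1.9, 2.12], [-1.57, 1.48], [-3.14, 3.14]. Speed limits (rad/s): [2.57, 2.57, 3.14, 3.14, 3.14, 3.14].

INTERFACE

Orientations are given as [roll, pitch, yaw] about the fixed x, y, z axes, in that order (R = Rz(yaw) Ry(pitch) Rx(roll)).
In Python, from rig import robot gives the robot as it stands.
- The arm moves only by the tool drive_tool, never from a script. Its argument "targets" is a list of rows, each a list of 2 entries, a list of its own where there are three numbers: the shift along the world's x, y, z in cm, then the turn, a rotation vector about the world's x, y, z in degrees. A call has exactly 10 rows; each row is the pose to reach, as a shift and turn from the pose commanded when the call began; what a row does not reach only later rows make up. A row lasts 1/12 s, in which the tool goes at most 41.7 mm and 7.16 degrees, less where a joint would pass 70% of its speed; a pose out of reach is approached as far as the arm can. A call with a gripper value outside its range is refused whole. "claw" is the opening, from 0 (shut) to 1 (fully open), set as the call begins (left out, the last holds). The fingers move at their own pace and stop on an object; "newtons" is the grip in N (left out, the last holds). Time passes only in rows, so rows that repeat a pose let the fingers close, or fill a call up. It gives the time, the measured TCP pose, the force, the opening and the grip force at its end, in the units of the state.
- robot.get_obs(): the state, without advancing time (a new reading comes with each control period).
- robot.grab_frame(name): name is "scene" or "side" or "wrist"; returns a dict with "image" (400x640x3 uint8, blue, green, red), "depth" (400x640 float32, m along the optical axis (not along the pixel's ray), 0 where there is no reading), "camera_matrix" (3x3 intrinsics, pixels), "D" ([k1, k2, p1, p2, k3] as OpenCV has them; the pictures are not rectified), "R" (3x3) and "t" (3): a world point X has camera coordinates R X + t; the wrist camera has in their place "hand_eye" (4x4, takes a point from camera to tool coordinates, whose origin is the TCP and whose axes are the flange's). Camera axes: x right, y down, z forward; pixel columns grow to the right and rows downward; lengths in m; the calibration is good to about 2 mm. A picture is of the moment at which its call begins: read the wrist's pose just before it.
- robot.job_done(): hands the job in; it is judged then, once.
The state is a dict: "t": time; "joint_pos": joint angles; "qd": joint speeds; "effort": joint torques, N m; "eef_pos": TCP position; "eef_rot": TCP orientation; "ft_force": force on the tool from outside, world axes, zero at the start; "moment": the same for the moment, N m; "finger_gap": finger opening in m; "finger_force": force on a finger pad.
Only numpy, scipy, OpenCV 4.12 (cv2) and the standard library are available. Lean on these libraries where they do the work, as an engineer would, in place of code of your own. Each camera call takes 0.05 s, during which the arm holds its last target. There are 200 camera calls.

TASK

One of the three clamped yellow bottles has a loose nozzle cap. Grip the caps gently and try them by turning anticlockwise: stop at the first springy resistance on a sound cap, so that its seal is not forced, until you find the one that keeps turning easily, and turn that one at least 20 degrees but no more than an eighth of a turn or so. Then drop the red marker ring over that bottle's nozzle so that it lies flat on the cap, let go, and leave everything else as it is.

Things in the scene. Friction and masses are not known exactly. Their poses are not given: they have to be found in the camera images.
- stand_a: the first squeeze bottle, yellow, 64 mm in diameter, sloping shoulder from 88 to 106 mm height, held fast in a clamp with a 100 mm square steel foot, 12 mm thick, bolted to the bench. Origin on the bench, on the bottle's axis; z up. All three look alike; any can be the loose one
- top_a (a point): centre of the flat top of the first bottle's white ribbed screw cap, 136 mm above the bench; z up, x along the cap's black witness line. Cap: 40 mm in diameter, from 24 mm below this point up to it. On it a white nozzle cone 34 mm high, 16 mm wide at its foot, 6 mm at its tip. Below it a 32 mm neck, 6 mm high
- cap_a (a joint): turn of the first cap, rad, 0 at start, growing anticlockwise from above; no turn clockwise. Sound cap: winds up springily, about 2.5 N m per rad, springs back to nearly 0 when released, seal spoilt past 0.20 rad (0.5 N m). Loose cap: about 0.06 N m at any angle, stays where left; turn it past 0.30 rad to be sure, but below 1.2. Thin plastic: grip with 20 to 40 N
- stand_b: the second squeeze bottle, yellow, 64 mm in diameter, sloping shoulder from 88 to 106 mm height, held fast in a clamp with a 100 mm square steel foot, 12 mm thick, bolted to the bench. Origin on the bench, on the bottle's axis; z up. All three look alike; any can be the loose one
- top_b (a point): centre of the flat top of the second bottle's white ribbed screw cap, 136 mm above the bench; z up, x along the cap's black witness line. Cap: 40 mm in diameter, from 24 mm below this point up to it. On it a white nozzle cone 34 mm high, 16 mm wide at its foot, 6 mm at its tip. Below it a 32 mm neck, 6 mm high
- cap_b (a joint): turn of the second cap, rad, 0 at start, growing anticlockwise from above; no turn clockwise. Sound cap: winds up springily, about 2.5 N m per rad, springs back to nearly 0 when released, seal spoilt past 0.20 rad (0.5 N m). Loose cap: about 0.06 N m at any angle, stays where left; turn it past 0.30 rad to be sure, but below 1.2. Thin plastic: grip with 20 to 40 N
- stand_c: the third squeeze bottle, yellow, 64 mm in diameter, sloping shoulder from 88 to 106 mm height, held fast in a clamp with a 100 mm square steel foot, 12 mm thick, bolted to the bench. Origin on the bench, on the bottle's axis; z up. All three look alike; any can be the loose one
- top_c (a point): centre of the flat top of the third bottle's white ribbed screw cap, 136 mm above the bench; z up, x along the cap's black witness line. Cap: 40 mm in diameter, from 24 mm below this point up to it. On it a white nozzle cone 34 mm high, 16 mm wide at its foot, 6 mm at its tip. Below it a 32 mm neck, 6 mm high
- cap_c (a joint): turn of the third cap, rad, 0 at start, growing anticlockwise from above; no turn clockwise. Sound cap: winds up springily, about 2.5 N m per rad, springs back to nearly 0 when released, seal spoilt past 0.20 rad (0.5 N m). Loose cap: about 0.06 N m at any angle, stays where left; turn it past 0.30 rad to be sure, but below 1.2. Thin plastic: grip with 20 to 40 N
- tag: loose red plastic ring, the marker: 46 mm outside, hole 23 mm, 14 mm high, 20 g, lying flat on the bench; origin at the centre of its underside, z up. Over a nozzle it rests flat on the cap's top
- red_bottle: bystander: loose red bottle, 60 mm in diameter, 130 mm high, upright; origin at the centre of its underside
- blue_jar: bystander: loose blue jar, 60 mm in diameter, 70 mm high, upright; origin at the centre of its underside
- green_pot: bystander: loose small green pot, 44 mm in diameter, 45 mm high, upright; origin at the centre of its underside
There are look-alikes about, which are no part of the job. There is more than one size of the tag; the job needs the largest. Leave any pink look-alike of the stand_a alone.

How it is judged:
By the outcome, as a careful person would: the job done as asked, in the order asked, and still so for the second after the job is handed in, with the robot touching nothing.
It also fails if it takes over 66 s, if anything falls off the work surface, if the arm or the gripper's body presses on something with over 40 N, if the wrist force passes 120 N, or if a joint passes its speed limit or range.

## Working session

There is one attempt and no reset: what is moved stays moved. The work goes in short steps, Python scripts to look and compute and a tool call to move; the robot and the scene stay as the last step left them, time stands still between calls to the robot, and variables do not carry over. Pictures are saved under pics/ and viewed, at most 10 in all, crops included, and the job is handed in when it is done.

Besides the shell and the picture viewer there is one more tool, called after "Call:" in YAML: its name, and indented under it one key for each argument. drive_tool: Moves the arm, as the interface text tells. Its arguments: {"type":"object","properties":{"targets":{"type":"array","items":{"type":"array"}},"claw":{"type":"number"},"newtons":{"type":"number"}},"required":["targets"]}

```bash
mkdir -p pics && ls
python3 - <<'E'
from rig import robot
import cv2,numpy as np,pickle
o=robot.get_obs(); print(o)
F={}
for n in("scene","side"):
    f=robot.grab_frame(n);F[n]=f;cv2.imwrite(f"pics/{n}0.png",f["image"])
    print(n,f["camera_matrix"].tolist(),f["D"],(-f["R"].T@f["t"]).tolist())
pickle.dump(F,open("f0.pkl","wb"))
E
```

```text
pics
{'t': 0.0, 'joint_pos': array([-1.25000247e+00,  2.60666956e-01, -1.39402081e-01,  1.17267829e+00,
        2.17581976e-05,  1.57083663e+00]), 'qd': array([-3.39260522e-04, -8.89905061e-04,  3.93435286e-05, -8.77367946e-04,
       -1.44018314e-03,  3.41616914e-04]), 'effort': array([-1.03813549e-03, -4.05676746e+01,  2.53923136e+01,  1.89243938e-02,
        9.60382135e-05, -9.84723556e-07]), 'eef_pos': array([ 0.16533249, -0.49756165,  0.23046135]), 'eef_rot': array([-3.13964165e+00, -2.16795342e-05,  3.20753513e-01]), 'ft_force': array([ 0.20966641, -1.10473992, -0.7117136 ]), 'moment': array([0.03386425, 0.02719605, 0.00870929]), 'finger_force': 0.0, 'finger_gap': 0.0849753715837623}
scene [[404.060924638577, 0.0, 316.6301348136213], [0.0, 404.060924638577, 195.30557504188013], [0.0, 0.0, 1.0]] [-0.08591825  0.          0.          0.          0.        ] [1.2159980920832494, -0.2706594597362592, 0.8270580633093351]
side [[488.67715225764306, 0.0, 317.64282836359723], [0.0, 488.67715225764306, 196.34187673084156], [0.0, 0.0, 1.0]] [-0.06893458  0.          0.          0.          0.        ] [0.23334923827824405, 0.7623745722295173, 0.6908407626299191]
```

View pics/scene0.png

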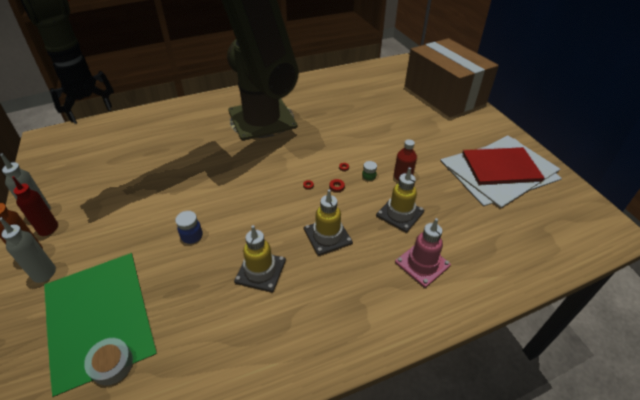

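View pics/side0.png

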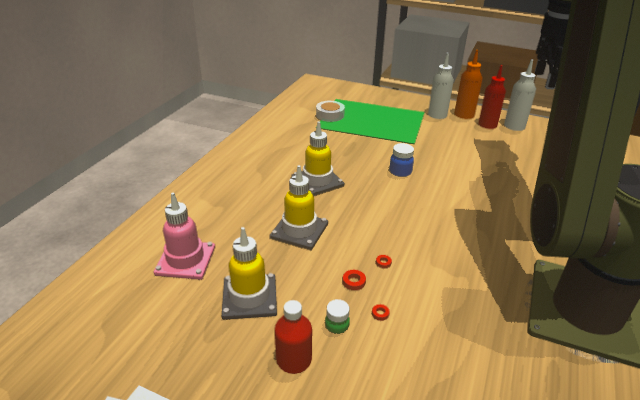

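The scene view shows the yellow bottles at (258,255), (328,220) and (404,200), with the pink look-alike at (428,250). The red rings are at (344,167), (308,184) and (337,185); the last looks largest and is at (354,279) in the side view. I'll triangulate these next.

```bash
cat > h.py <<'E'
import cv2,numpy as np
def ray(f,uv):
    p=cv2.undistortPoints(np.array([[uv]],float),f["camera_matrix"],f["D"])[0,0]
    R,t=f["R"],f["t"]; d=R.T@np.array([p[0],p[1],1]); return -R.T@t,d/np.linalg.norm(d)
def plane(f,uv,z):
    c,d=ray(f,uv); return c+d*(z-c[2])/d[2]
def tri(f1,a,f2,b):
    c1,d1=ray(f1,a);c2,d2=ray(f2,b)
    s=np.linalg.lstsq(np.c_[d1,-d2],c2-c1,rcond=None)[0]
    p,q=c1+s[0]*d1,c2+s[1]*d2
    return (p+q)/2,np.linalg.norm(p-q)
def blobs(m,amin):
    n,l,s,c=cv2.connectedComponentsWithStats(m.astype(np.uint8))
    return [(s[i],c[i]) for i in range(1,n) if s[i,4]>=amin]
def hsv(f): return cv2.cvtColor(f["image"],cv2.COLOR_BGR2HSV)
def red(f):
    h=hsv(f); return ((h[...,0]<6)|(h[...,0]>174))&(h[...,1]>170)&(h[...,2]>90)
def wrist(robot):
    o=robot.get_obs(); f=robot.grab_frame("wrist")
    from scipy.spatial.transform import Rotation as Ro
    T=np.eye(4);T[:3,:3]=Ro.from_euler("xyz",o["eef_rot"]).as_matrix();T[:3,3]=o["eef_pos"]
    W=np.linalg.inv(T@f["hand_eye"]); f["R"],f["t"]=W[:3,:3],W[:3,3]; return o,f
E
python3 - <<'E'
from h import *
import pickle
F=pickle.load(open("f0.pkl","rb"));P={}
for n in F:
    f=F[n];h=hsv(f)
    Y=(h[...,0]>22)&(h[...,0]<32)&(h[...,1]>215)&(h[...,2]>110)
    k=[b for b in blobs(Y,120)]
    P[n]=[]
    for s,c in k:
        x0,x1,y0=s[0]-3,s[0]+s[2]+3,s[1]
        W=h[y0-45:y0,x0:x1,1]<90
        b=blobs(W,30)
        ys,xs=np.nonzero(W); 
        b=max(b,key=lambda q:q[0][4])[0] if b else [0]*5
        top=b[1]; xt=xs[ys==top].mean()
        print(n,s,c.round(1),"tip",(round(x0+xt,1),y0-45+top),b)
    for s,c in blobs(red(f),15): print(" red",s,c.round(1))
    big=cv2.resize(f["image"][(130 if n=="scene" else 240):][:110,(280 if n=="scene" else 320):][:,:130],None,fx=4,fy=4,interpolation=cv2.INTER_CUBIC)
    cv2.imwrite(f"pics/ring_{n}.png",big)
E
```

```text
red [ 464  148   79   33 1876] [501.9 164.2]
 red [401 154  11   6  40] [406.  157.1]
 red [340 163   9   6  31] [343.7 165.8]
 red [304 181   9   7  40] [307.9 184. ]
 red [330 180  14  10  83] [336.6 184.4]
 red [ 14 184  14  10  72] [ 20.7 189. ]
side [306 145  25  29 621] [318.  159.3] tip (np.float64(327.2), np.int32(121)) [  7  21  17  24 249]
side [285 191  29  34 814] [299.2 207.7] tip (np.float64(300.3), np.int32(165)) [  7  19  28  26 521]
side [ 229  253   36   41 1101] [247.2 274.8] tip (np.float64(242.0), np.int32(227)) [  7  19  24  26 396]
 red [487  65  18  63 524] [496.1  95.5]
 red [377 255  14  11  66] [383.6 260. ]
 red [343 270  23  17 203] [353.7 277.8]
 red [372 305  17  13 107] [380.  310.7]
 red [275 316  37  37 780] [293.3 331.4]
 red [294 356   6   7  15] [296.9 359.4]
```

Run:
```python
from h import *
import pickle
F=pickle.load(open("f0.pkl","rb"));S,D=F["scene"],F["side"]
for a,b in [((254,227),(318,123)),((328,191),(299,167)),((409,170),(242,228))]:
    p,e=tri(S,a,D,b);print("tip",p.round(4),round(e,4))
for a,b in [((343.7,166.5),(383.6,260)),((307.9,184),(380,310.7)),((343.7,166.5),(380,310.7)),((307.9,184),(383.6,260)),((336.6,184.6),(353.7,278.5))]:
    p,e=tri(S,a,D,b);print("ring",p.round(4),round(e,4),plane(S,a,.007).round(3),plane(D,b,.007).round(3))
for n,s,z,uv in(("redb",S,.13,(409,145)),("jar",S,.07,(187,218)),("pot",S,.045,(370,166)),("pinktip",S,.17,(434,223)),("redb",D,.13,(293,308)),("pot",D,.045,(338,308)),("jar",D,.07,(402,150))): print(n,plane(s,uv,z).round(3))
im=D["image"][235:335,320:420];cv2.imwrite("pics/rings_side.png",cv2.resize(im,None,fx=5,fy=5,interpolation=cv2.INTER_CUBIC))
```

```text
tip [ 0.6358 -0.1858  0.1655] 0.0029
tip [0.5935 0.0065 0.1654] 0.0006
tip [0.5988 0.223  0.1657] 0.0017
ring [0.3945 0.1206 0.0671] 0.0524 [0.362 0.161 0.007] [0.393 0.029 0.007]
ring [ 0.3548  0.0693 -0.0651] 0.0584 [0.395 0.029 0.007] [0.358 0.162 0.007]
ring [0.3594 0.1613 0.0054] 0.0021 [0.362 0.161 0.007] [0.358 0.162 0.007]
ring [0.3935 0.0292 0.0062] 0.0018 [0.395 0.029 0.007] [0.393 0.029 0.007]
ring [0.4304 0.1062 0.0088] 0.001 [0.429 0.107 0.007] [0.431 0.104 0.007]
redb [0.474 0.306 0.13 ]
jar [ 0.462 -0.324  0.07 ]
pot [0.429 0.215 0.045]
pinktip [0.775 0.18  0.17 ]
redb [0.457 0.318 0.13 ]
pot [0.42  0.219 0.045]
jar [ 0.456 -0.314  0.07 ]
```

View pics/rings_side.png

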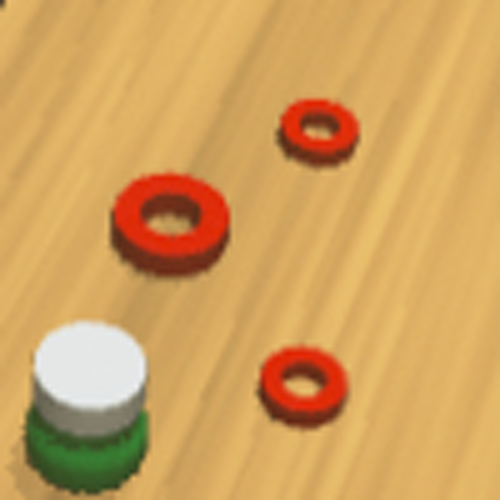

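The crop confirms the largest ring, at crop (170,222), which is side pixel (354,279) and world (0.430, 0.106). The small ones sit at (0.394, 0.029) and (0.36, 0.161). The bottle axes are about (0.636,-0.186), (0.594,0.007) and (0.599,0.223). Moving to the first bottle.

Call:
drive_tool:
  targets:
    - [[3.4,2.2,0.6],[0,0,5.5]]
    - [[6.8,4.4,1.2],[0,0,11]]
    - [[10.2,6.6,1.8],[0,0,16.5]]
    - [[13.6,8.8,2.4],[0,0,22]]
    - [[17,11,3],[0,0,27.5]]
    - [[20.4,13.2,3.6],[0,0,33]]
    - [[23.8,15.4,4.2],[0,0,38.5]]
    - [[27.2,17.6,4.8],[0,0,44]]
    - [[30.6,19.8,5.4],[0,0,49.5]]
    - [[34,22,6],[0,0,55]]
  claw: 1
  newtons: 28

```text
t: 0.93
eef_pos: [0.5067, -0.2766, 0.2912]
eef_rot: [-3.141, -0.0, 1.286]
ft_force: [-0.0, -0.4, 0.9]
finger_gap: 0.0852
finger_force: 0.0
```

Call:
drive_tool:
  targets:
    - [[3,2,0.5],[0,0,0]]
    - [[6,4,1],[0,0,0]]
    - [[9,6,1.5],[0,0,0]]
    - [[12,8,2],[0,0,0]]
    - [[13.1,9.3,2],[0,0,0]]
    - [[13.1,9.3,2],[0,0,0]]
    - [[13.1,9.3,2],[0,0,0]]
    - [[13.1,9.3,2],[0,0,0]]
    - [[13.1,9.3,2],[0,0,0]]
    - [[13.1,9.3,2],[0,0,0]]

```text
t: 1.77
eef_pos: [0.6354, -0.1863, 0.3116]
eef_rot: [-3.141, 0.0, 1.279]
ft_force: [-0.0, 0.4, 0.7]
finger_gap: 0.0853
finger_force: 0.0
```

Run:
```python
from h import *
from rig import robot
import pickle
o,f=wrist(robot);print(o["t"],o["joint_pos"].round(3),o["eef_pos"],o["eef_rot"],o["ft_force"],o["moment"])
print(f["hand_eye"].round(4),f["camera_matrix"][0,0],(-f["R"].T@f["t"]).round(3))
pickle.dump(f,open("w1.pkl","wb"));cv2.imwrite("pics/w1.png",f["image"])
```

```text
1.7667 [-0.285  0.503  0.444  1.512 -0.     1.578] [ 0.63543037 -0.18628791  0.31157077] [-3.14132709e+00  2.46921582e-04  1.27897573e+00] [-0.00911754  0.42953959  0.71096201] [-0.03298791  0.02519641  0.0155196 ]
[[ 4.000e-04 -9.641e-01 -2.656e-01  6.710e-02]
 [ 1.000e+00  3.000e-04  3.000e-04 -1.000e-04]
 [-2.000e-04 -2.656e-01  9.641e-01 -1.426e-01]
 [ 0.000e+00  0.000e+00  0.000e+00  1.000e+00]] 307.9652554715367 [ 0.655 -0.122  0.454]
```

View pics/w1.png

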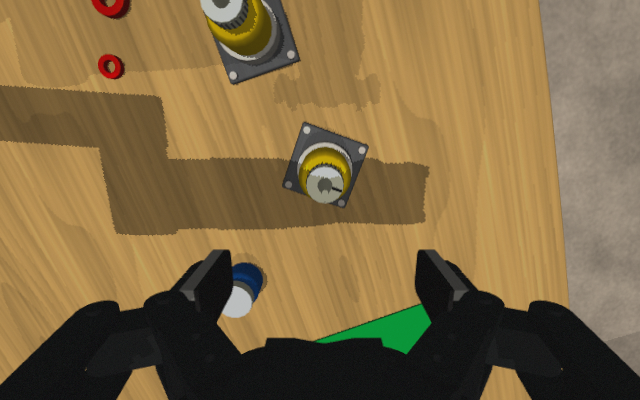

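The wrist view shows the first bottle's cap at about (325,183), with its nozzle and the witness line to its right. The jar is at (240,290), the next bottle at (245,25) and the big ring at (110,3).

```bash
cat >> h.py <<'E'
def caps(f):
    h=hsv(f); m=((h[...,1]<60)&(h[...,2]>150)).astype(np.uint8)
    m[250:]=0
    m=cv2.morphologyEx(m,cv2.MORPH_CLOSE,np.ones((7,7)))
    out=[]
    for c in cv2.findContours(m,cv2.RETR_EXTERNAL,cv2.CHAIN_APPROX_NONE)[0]:
        if cv2.contourArea(c)<500: continue
        hull=cv2.convexHull(c); (x,y),r=cv2.minEnclosingCircle(hull); e=cv2.fitEllipse(hull) if len(hull)>5 else None
        out.append(((x,y),r,cv2.contourArea(c),e,cv2.boundingRect(c)))
    return out
E
python3 - <<'E'
from h import *
import pickle
f=pickle.load(open("w1.pkl","rb"))
for c in caps(f): print(c, plane(f,c[0],.136).round(4))
print(plane(f,(325,184),.136))
F=pickle.load(open("f0.pkl","rb"))
r=f["image"][150:215,290:365];cv2.imwrite("pics/w1c.png",cv2.resize(r,None,fx=8,fy=8,interpolation=cv2.INTER_CUBIC))
h=hsv(f);print(h[183,300:350].tolist());print(h[160:206,318].tolist())
E
```

```text
((601.5, 143.0), 102.48546600341797, 7425.0, ((596.0346069335938, 146.63577270507812), (92.63030242919922, 209.4888916015625), 173.37008666992188), (551, 44, 89, 200)) [ 0.9268 -0.2283  0.136 ]
((220.5, 1.5), 20.554903030395508, 560.0, ((220.47178649902344, -0.20139694213867188), (40.566444396972656, 43.85143280029297), 155.3162078857422), (200, 0, 42, 22)) [0.5935 0.0052 0.136 ]
[ 0.63657335 -0.18757153  0.136     ]
[[24, 225, 85], [25, 228, 96], [24, 232, 113], [24, 235, 128], [24, 236, 133], [25, 235, 126], [27, 34, 83], [30, 36, 147], [30, 37, 146], [29, 37, 146], [27, 37, 146], [30, 35, 146], [32, 35, 147], [30, 35, 145], [29, 35, 147], [30, 37, 146], [29, 35, 147], [30, 36, 129], [30, 37, 75], [30, 34, 74], [30, 37, 75], [30, 37, 76], [30, 34, 75], [33, 32, 79], [27, 36, 79], [27, 35, 80], [30, 35, 80], [30, 38, 81], [35, 38, 81], [33, 35, 81], [28, 38, 81], [30, 38, 80], [27, 39, 139], [30, 36, 148], [29, 38, 148], [29, 36, 148], [30, 36, 148], [29, 38, 148], [29, 38, 147], [27, 39, 149], [29, 36, 147], [29, 38, 148], [29, 36, 148], [25, 115, 126], [24, 237, 139], [24, 237, 139], [24, 235, 129], [25, 232, 109], [25, 229, 98], [25, 226, 88]]
[[26, 242, 190], [25, 242, 191], [25, 242, 190], [25, 239, 159], [25, 219, 106], [26, 102, 85], [30, 40, 77], [34, 18, 114], [70, 5, 167], [90, 3, 190], [90, 3, 190], [90, 4, 191], [90, 4, 191], [90, 3, 190], [80, 4, 191], [34, 12, 170], [29, 36, 148], [30, 36, 148], [29, 36, 147], [29, 40, 147], [29, 38, 147], [30, 37, 131], [30, 35, 96], [30, 37, 75], [35, 40, 76], [27, 37, 75], [30, 28, 74], [30, 34, 74], [30, 33, 94], [27, 37, 130], [27, 38, 147], [29, 38, 147], [29, 35, 146], [30, 36, 147], [30, 38, 147], [30, 36, 147], [30, 35, 147], [30, 36, 147], [30, 36, 147], [29, 36, 147], [29, 38, 147], [26, 44, 140], [21, 79, 119], [18, 134, 103], [18, 135, 102], [18, 136, 101]]
```

View pics/w1c.png

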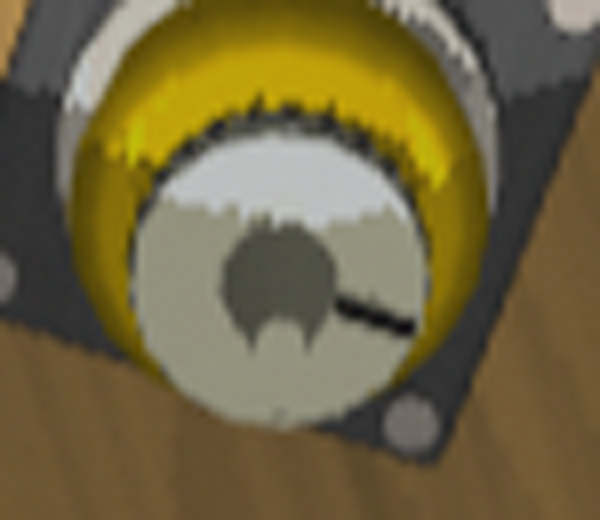

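Call:
drive_tool:
  targets:
    - [[0.1,0,-3],[0,0,0]]
    - [[0.1,0,-6],[0,0,0]]
    - [[0.1,0,-9],[0,0,0]]
    - [[0.1,0,-9],[0,0,0]]
    - [[0.1,0,-9],[0,0,0]]
    - [[0.1,0,-9],[0,0,0]]
    - [[0.1,0,-9],[0,0,0]]
    - [[0.1,0,-9],[0,0,0]]
    - [[0.1,0,-9],[0,0,0]]
    - [[0.1,0,-9],[0,0,0]]

```text
t: 2.65
eef_pos: [0.6383, -0.1854, 0.2226]
eef_rot: [3.139, -0.0, 1.281]
ft_force: [-0.2, -0.1, 0.4]
finger_gap: 0.0854
finger_force: 0.0
```

```bash
cat >> h.py <<'E'
def cap(f,guess):
    """cap disc nearest the projected guess: convex hull of low-saturation blob -> enclosing circle"""
    p=cv2.projectPoints(np.array([guess],float),cv2.Rodrigues(f["R"])[0],f["t"],f["camera_matrix"],f["D"])[0][0,0]
    z=(f["R"]@guess+f["t"])[2]; R=f["camera_matrix"][0,0]*.02/z
    h=hsv(f); yy,xx=np.mgrid[:400,:640]
    m=(h[...,1]<60)&(h[...,2]>125)&(np.hypot(xx-p[0],yy-p[1])<1.25*R)
    m=cv2.morphologyEx(m.astype(np.uint8),cv2.MORPH_OPEN,np.ones((3,3)))
    ys,xs=np.nonzero(m); hull=cv2.convexHull(np.c_[xs,ys].astype(np.int32))
    e=cv2.fitEllipse(hull); c=cv2.minEnclosingCircle(hull.astype(np.float32))
    return p,R,e,c
E
python3 - <<'E'
from h import *
from rig import robot
import pickle
o,f=wrist(robot);print(o["t"],o["eef_pos"],o["ft_force"],o["moment"])
pickle.dump(f,open("w2.pkl","wb"))
g=np.array([.6366,-.1876,.136]);w1=pickle.load(open("w1.pkl","rb"))
a=cap(w1,g);b=cap(f,g);print(a,b)
for i in(2,3):print(tri(w1,a[i][0],f,b[i][0]),plane(w1,a[i][0],.136),plane(f,b[i][0],.136))
cv2.imwrite("pics/w2.png",f["image"])
E
```

```text
2.65 [ 0.63826434 -0.18538309  0.22260961] [-0.15116644 -0.07610447  0.35052915] [ 0.01753813  0.01833402 -0.0436829 ]
(array([325.03193637, 184.01821104]), np.float64(18.963208932420045), ((324.2881164550781, 184.17855834960938), (35.99064636230469, 36.33097457885742), 61.59898376464844), ((324.375, 184.25), 18.30182456970215)) (array([322.12188611, 210.13421992]), np.float64(25.71819675138649), ((321.2548828125, 210.5688934326172), (47.8953742980957, 49.25959396362305), 91.43408966064453), ((321.37237548828125, 210.87355041503906), 24.719337463378906))
(array([ 0.63596776, -0.18717608,  0.13787556]), np.float64(0.00012397417072870898)) [ 0.63579898 -0.18754005  0.136     ] [ 0.6358524  -0.18774535  0.136     ]
(array([ 0.63614694, -0.18689976,  0.13970627]), np.float64(0.00013634778987612874)) [ 0.63586471 -0.18764013  0.136     ] [ 0.63586874 -0.18800889  0.136     ]
```

View pics/w2.png

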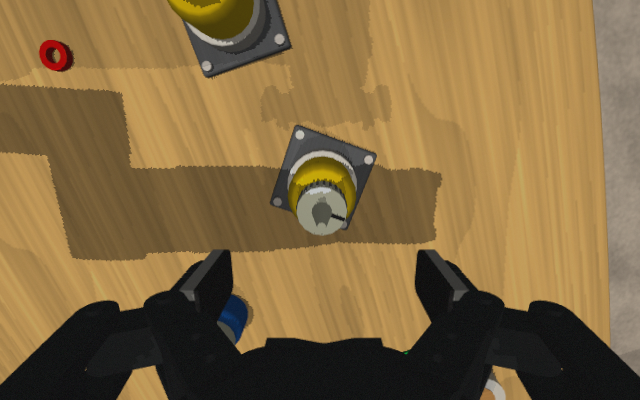

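The second view puts the cap at (321,211). The two rays meet at z=0.138, which agrees with the stated 0.136, at (0.636, -0.1875). Descending.

Call:
drive_tool:
  targets:
    - [[-0.2,-0.2,-2],[0,0,0]]
    - [[-0.2,-0.2,-4],[0,0,0]]
    - [[-0.2,-0.2,-6],[0,0,0]]
    - [[-0.2,-0.2,-8],[0,0,0]]
    - [[-0.2,-0.2,-9.5],[0,0,0]]
    - [[-0.2,-0.2,-10.5],[0,0,0]]
    - [[-0.2,-0.2,-11.2],[0,0,0]]
    - [[-0.2,-0.2,-11.6],[0,0,0]]
    - [[-0.2,-0.2,-11.6],[0,0,0]]
    - [[-0.2,-0.2,-11.6],[0,0,0]]

```text
t: 3.53
eef_pos: [0.6361, -0.1874, 0.106]
eef_rot: [3.14, 0.0, 1.281]
ft_force: [1.1, 0.0, 0.4]
finger_gap: 0.0854
finger_force: 0.0
```

Call:
drive_tool:
  targets:
    - [[0,0,0],[0,0,0]]
    - [[0,0,0],[0,0,0]]
    - [[0,0,0],[0,0,0]]
    - [[0,0,0],[0,0,0]]
    - [[0,0,0],[0,0,0]]
    - [[0,0,0],[0,0,0]]
    - [[0,0,0],[0,0,0]]
    - [[0,0,0],[0,0,0]]
    - [[0,0,0],[0,0,0]]
    - [[0,0,0],[0,0,0]]
  claw: 0
  newtons: 28

```text
t: 4.37
eef_pos: [0.6361, -0.1874, 0.1061]
eef_rot: [3.14, 0.0, 1.281]
ft_force: [0.9, 0.0, 5.5]
finger_gap: 0.0391
finger_force: 28.7
```

```bash
python3 -c "
from rig import robot
o=robot.get_obs()
for k in o: print(k,o[k])"
```

```text
t 4.3667
joint_pos [-2.86492056e-01  5.61875682e-01  9.64709562e-03  1.01698240e+00
 -4.88103685e-05  1.57441451e+00]
qd [-1.06057378e-04  3.80353318e-05  1.48707644e-03 -1.91216086e-04
  1.27156085e-04 -3.24416047e-04]
effort [ 9.34838572e-04 -5.19078469e+01  2.20778936e+01  9.26166493e-02
  6.06987131e-03 -3.53410942e-04]
eef_pos [ 0.63613127 -0.18741831  0.10606714]
eef_rot [3.14000714e+00 4.30739397e-05 1.28068602e+00]
ft_force [8.60584372e-01 3.40957812e-03 5.46403579e+00]
moment [-0.03520842  0.00765269 -0.04680665]
finger_force 28.699274361133575
finger_gap 0.039054923665999296
```

Call:
drive_tool:
  targets:
    - [[0,0,0],[0,0,0.7]]
    - [[0,0,0],[0,0,1.4]]
    - [[0,0,0],[0,0,2.1]]
    - [[0,0,0],[0,0,2.8]]
    - [[0,0,0],[0,0,3.5]]
    - [[0,0,0],[0,0,4.2]]
    - [[0,0,0],[0,0,5]]
    - [[0,0,0],[0,0,5]]
    - [[0,0,0],[0,0,5]]
    - [[0,0,0],[0,0,5]]

```text
t: 5.2
eef_pos: [0.6361, -0.1874, 0.1061]
eef_rot: [3.14, 0.0, 1.368]
ft_force: [-0.1, 0.3, 5.5]
finger_gap: 0.0392
finger_force: 28.9
```

```bash
python3 -c "
from rig import robot
o=robot.get_obs()
for k in ('joint_pos','eef_rot','effort','ft_force','moment','finger_force','finger_gap'): print(k,o[k])"
```

```text
joint_pos [-2.86439059e-01  5.61869562e-01  9.59323709e-03  1.01711114e+00
 -5.13432876e-05  1.48696689e+00]
eef_rot [3.14019303e+00 1.69128998e-04 1.36818655e+00]
effort [-3.01245775e-02 -5.18306422e+01  2.21343488e+01  1.76242419e-02
  1.69696833e-02  5.97155211e-02]
ft_force [-0.11426118  0.31939114  5.50674117]
moment [-0.08038083 -0.07164963  0.03267002]
finger_force 28.891644179821014
finger_gap 0.039243304358700985
```

Joint 6 shows 0.060 N m at 0.0875 rad. A sound cap would show about 0.22, so this fits the loose cap. I'll go a little further, still under the sound-cap limit, to see whether it stays flat.

Call:
drive_tool:
  targets:
    - [[0,0,0],[0,0,0.5]]
    - [[0,0,0],[0,0,1]]
    - [[0,0,0],[0,0,1.5]]
    - [[0,0,0],[0,0,2]]
    - [[0,0,0],[0,0,2.5]]
    - [[0,0,0],[0,0,3]]
    - [[0,0,0],[0,0,3.5]]
    - [[0,0,0],[0,0,4]]
    - [[0,0,0],[0,0,4]]
    - [[0,0,0],[0,0,4]]

```text
t: 6.03
eef_pos: [0.636, -0.1873, 0.1061]
eef_rot: [3.14, 0.0, 1.438]
ft_force: [-0.2, 0.2, 6.0]
finger_gap: 0.0392
finger_force: 28.9
```

```bash
python3 -c "
from rig import robot
o=robot.get_obs()
for k in ('joint_pos','eef_rot','effort','ft_force','moment','finger_force','finger_gap'): print(k,o[k])"
```

```text
joint_pos [-2.86451761e-01  5.61827569e-01  9.51381567e-03  1.01721192e+00
  1.01542359e-05  1.41722240e+00]
eef_rot [3.14033540e+00 1.84338151e-04 1.43791839e+00]
effort [-1.86379789e-02 -5.17685366e+01  2.21789020e+01 -4.24263685e-02
  1.72633713e-02  4.77168756e-02]
ft_force [-0.17144974  0.17595049  6.01944749]
moment [0.01064634 0.01848751 0.09076755]
finger_force 28.89999747276306
finger_gap 0.03924318211506077
```

The torque stays flat (0.048 N m at 0.157 rad), so this is the loose cap. Turning it to about 30° in total.

Call:
drive_tool:
  targets:
    - [[0,0,0],[0,0,2.5]]
    - [[0,0,0],[0,0,5]]
    - [[0,0,0],[0,0,7.5]]
    - [[0,0,0],[0,0,10]]
    - [[0,0,0],[0,0,12.5]]
    - [[0,0,0],[0,0,15]]
    - [[0,0,0],[0,0,17.5]]
    - [[0,0,0],[0,0,20]]
    - [[0,0,0],[0,0,21]]
    - [[0,0,0],[0,0,21]]

```text
t: 6.87
eef_pos: [0.6356, -0.1874, 0.1061]
eef_rot: [3.141, 0.001, 1.805]
ft_force: [-1.3, -0.5, 6.9]
finger_gap: 0.0389
finger_force: 28.9
```

Call:
drive_tool:
  targets:
    - [[0,0,0],[0,0,0]]
    - [[0,0,0],[0,0,0]]
    - [[0,0,0],[0,0,0]]
    - [[0,0,0],[0,0,0]]
    - [[0,0,0],[0,0,0]]
    - [[0,0,0],[0,0,0]]
    - [[0,0,1],[0,0,0]]
    - [[0,0,3],[0,0,0]]
    - [[0,0,6],[0,0,0]]
    - [[0,0,9],[0,0,0]]
  claw: 1

```text
t: 7.7
eef_pos: [0.6347, -0.187, 0.1961]
eef_rot: [-3.14, -0.001, 1.804]
ft_force: [0.5, 0.5, -0.0]
finger_gap: 0.0852
finger_force: 0.0
```

Call:
drive_tool:
  targets:
    - [[0,0,2.5],[0,0,0]]
    - [[0,0,2.5],[0,0,0]]
    - [[0,0,2.5],[0,0,0]]
    - [[0,0,2.5],[0,0,0]]
    - [[0,0,2.5],[0,0,0]]
    - [[0,0,2.5],[0,0,0]]
    - [[0,0,2.5],[0,0,0]]
    - [[0,0,2.5],[0,0,0]]
    - [[0,0,2.5],[0,0,0]]
    - [[0,0,2.5],[0,0,0]]

```text
t: 8.53
eef_pos: [0.6354, -0.1872, 0.22]
eef_rot: [-3.141, -0.0, 1.804]
ft_force: [-0.3, -0.7, -0.4]
finger_gap: 0.0854
finger_force: 0.0
```

Run:
```python
from h import *
from rig import robot
import pickle
o,f=wrist(robot);print(o["t"],o["joint_pos"],o["eef_pos"],o["eef_rot"])
pickle.dump(f,open("w3.pkl","wb"))
g=np.array([.636,-.1875,.136])
def witness(f):
    # dark pixels in an annulus 9..19 mm of the cap top
    yy,xx=np.mgrid[0:250,200:450]; h=hsv(f); pts=[]
    for y,x in zip(yy.ravel(),xx.ravel()):
        if h[y,x,2]<60 and h[y,x,1]<120:
            d=plane(f,(x,y),.136)-g
            if .0105<np.hypot(d[0],d[1])<.017: pts.append(d[:2])
    pts=np.array(pts); a=np.arctan2(pts[:,1],pts[:,0]); return len(pts),np.degrees(np.median(a)),np.degrees(a.std())
for n in("w1","w2","w3"): print(n,witness(pickle.load(open(n+".pkl","rb"))))
c=cap(f,g);print(c,plane(f,c[2][0],.136))
```

```text
8.5333 [-2.86471744e-01  5.07461365e-01  2.16500990e-01  1.28038985e+00
  4.20556330e-05  1.05083288e+00] [ 0.63543583 -0.18716906  0.21997516] [-3.14113285e+00 -3.11702845e-04  1.80428795e+00]
w1 (11, np.float64(-40.1730812275817), np.float64(2.4217302100567366))
w2 (25, np.float64(-40.98144701570739), np.float64(3.0889722152599997))
w3 (23, np.float64(-10.714218412364923), np.float64(2.757767659860164))
(array([324.3240964 , 208.56064425]), np.float64(26.05259237914155), ((323.6977844238281, 208.76309204101562), (48.64896774291992, 50.04983901977539), 80.15985870361328), ((323.47760009765625, 208.7985076904297), 25.114179611206055)) [ 0.63556989 -0.18776919  0.136     ]
```

The witness line has gone from -40.6° to -10.7°, so the cap turned about 30° and stayed there. Now the ring.

Call:
drive_tool:
  targets:
    - [[-1,1.4,2],[0,0,0]]
    - [[-3.4,4.8,3],[0,0,0]]
    - [[-5.7,8.1,3],[0,0,0]]
    - [[-8,11.4,3],[0,0,0]]
    - [[-10.3,14.6,3],[0,0,0]]
    - [[-12.6,17.9,3],[0,0,0]]
    - [[-14.9,21.2,3],[0,0,0]]
    - [[-17.2,24.5,3],[0,0,0]]
    - [[-19.4,27.7,2],[0,0,0]]
    - [[-20.6,29.3,1],[0,0,0]]

```text
t: 9.42
eef_pos: [0.4274, 0.1084, 0.2309]
eef_rot: [3.14, -0.001, 1.807]
ft_force: [0.6, -0.1, 0.2]
finger_gap: 0.0854
finger_force: 0.0
```

Call:
drive_tool:
  targets:
    - [[0,0,0],[0,0,0]]
    - [[0,0,0],[0,0,0]]
    - [[0,0,0],[0,0,0]]
    - [[0,0,0],[0,0,0]]
    - [[0,0,0],[0,0,0]]
    - [[0,0,0],[0,0,0]]
    - [[0,0,0],[0,0,0]]
    - [[0,0,0],[0,0,0]]
    - [[0,0,0],[0,0,0]]
    - [[0,0,0],[0,0,0]]

```text
t: 10.25
eef_pos: [0.4296, 0.1057, 0.2303]
eef_rot: [-3.142, 0.0, 1.804]
ft_force: [0.6, 0.7, -0.6]
finger_gap: 0.0856
finger_force: 0.0
```

```bash
cat >> h.py <<'E'
def rings(f):
    m=red(f).astype(np.uint8); out=[]
    for c in cv2.findContours(m,cv2.RETR_EXTERNAL,cv2.CHAIN_APPROX_NONE)[0]:
        if cv2.contourArea(c)>200 and len(c)>20: out.append((cv2.fitEllipse(c),cv2.contourArea(c)))
    return out
E
python3 - <<'E'
from h import *
from rig import robot
import pickle
o,f=wrist(robot);print(o["t"],o["joint_pos"],o["eef_pos"],o["eef_rot"])
pickle.dump(f,open("w4.pkl","wb"));cv2.imwrite("pics/w4.png",f["image"])
for e,a in rings(f): print(np.round(e[0],1),np.round(e[1],1),a,plane(f,e[0],.014).round(4))
E
```

```text
10.25 [ 2.41172931e-01  1.19488486e-01 -3.21147878e-01  1.13022366e+00
 -4.27123682e-06  1.57872799e+00] [0.42962357 0.1056689  0.23028459] [-3.14152900e+00  4.77629377e-06  1.80403759e+00]
[282.  226.9] [22.3 24. ] 418.5 [0.3943 0.0319 0.014 ]
[324.6 175.1] [36.5 36.8] 1053.0 [0.4305 0.1071 0.014 ]
[274.9 113.6] [26.2 27.6] 566.0 [0.3599 0.1624 0.014 ]
```

View pics/w4.png

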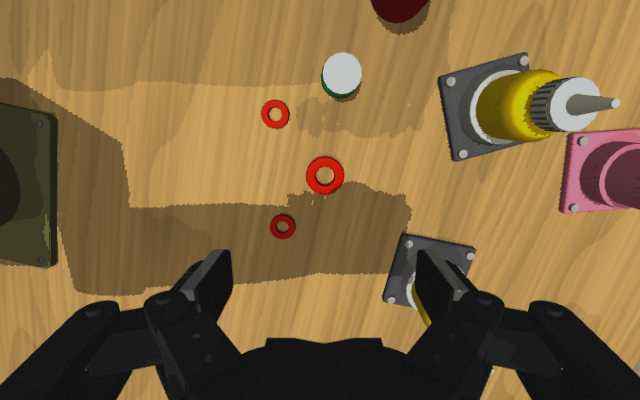

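The wrist view shows the big red ring at (325,175), the small ones at (275,114) and (282,227), and the pot at (342,74). The biggest ring measures 36.6 px against about 26 and 23 for the others. Lowering for a second view.

Call:
drive_tool:
  targets:
    - [[0.1,0.1,-3],[0,0,0]]
    - [[0.1,0.1,-6],[0,0,0]]
    - [[0.1,0.1,-9],[0,0,0]]
    - [[0.1,0.1,-11],[0,0,0]]
    - [[0.1,0.1,-11],[0,0,0]]
    - [[0.1,0.1,-11],[0,0,0]]
    - [[0.1,0.1,-11],[0,0,0]]
    - [[0.1,0.1,-11],[0,0,0]]
    - [[0.1,0.1,-11],[0,0,0]]
    - [[0.1,0.1,-11],[0,0,0]]

```text
t: 11.13
eef_pos: [0.4316, 0.1071, 0.1215]
eef_rot: [3.139, -0.0, 1.804]
ft_force: [0.6, 0.2, -0.5]
finger_gap: 0.0855
finger_force: 0.0
```

Run:
```python
from h import *
from rig import robot
import pickle
o,f=wrist(robot);print(o["t"],o["eef_pos"],o["eef_rot"])
pickle.dump(f,open("w5.pkl","wb"))
w=pickle.load(open("w4.pkl","rb"));a=max(rings(w),key=lambda q:q[1])[0];b=max(rings(f),key=lambda q:q[1])[0]
print(a,b,tri(w,a[0],f,b[0]),plane(f,b[0],.014),plane(w,a[0],.014))
```

```text
11.1333 [0.43157376 0.1070607  0.12149532] [ 3.13904340e+00 -3.25784596e-05  1.80433635e+00]
((324.58197021484375, 175.09591674804688), (36.50413513183594, 36.804725646972656), 86.86640167236328) ((321.9291687011719, 199.69696044921875), (50.442405700683594, 52.1974983215332), 89.9136962890625) (array([0.43040676, 0.10724001, 0.01465484]), np.float64(0.00012887984242191658)) [0.43038221 0.1070592  0.014     ] [0.43050076 0.10713356 0.014     ]
```

Call:
drive_tool:
  targets:
    - [[0,0,-2.5],[0,0,0]]
    - [[0,0,-5],[0,0,0]]
    - [[0,0,-7.5],[0,0,0]]
    - [[0,0,-9.5],[0,0,0]]
    - [[0,0,-10.6],[0,0,0]]
    - [[0,0,-11.3],[0,0,0]]
    - [[0,0,-11.8],[0,0,0]]
    - [[0,0,-11.8],[0,0,0]]
    - [[0,0,-11.8],[0,0,0]]
    - [[0,0,-11.8],[0,0,0]]

```text
t: 12.02
eef_pos: [0.4315, 0.107, 0.0031]
eef_rot: [3.14, 0.0, 1.804]
ft_force: [-0.8, -0.2, 0.5]
finger_gap: 0.0855
finger_force: 0.0
```

Call:
drive_tool:
  targets:
    - [[0,0,0],[0,0,0]]
    - [[0,0,0],[0,0,0]]
    - [[0,0,0],[0,0,0]]
    - [[0,0,0],[0,0,0]]
    - [[0,0,0],[0,0,0]]
    - [[0,0,0],[0,0,0]]
    - [[0,0,0],[0,0,0]]
    - [[0,0,0],[0,0,0]]
    - [[0,0,0],[0,0,0]]
    - [[0,0,0],[0,0,0]]
  claw: 0
  newtons: 25

```text
t: 12.85
eef_pos: [0.4309, 0.1069, 0.003]
eef_rot: [3.141, -0.0, 1.804]
ft_force: [-1.7, -0.1, 5.7]
finger_gap: 0.0451
finger_force: 24.6
```

Call:
drive_tool:
  targets:
    - [[0,0,2],[0,0,0]]
    - [[0,0,5],[0,0,0]]
    - [[0,0,9],[0,0,0]]
    - [[0,0,13],[0,0,0]]
    - [[0,0,17],[0,0,0]]
    - [[0,0,21],[0,0,0]]
    - [[0.6,-0.8,23.5],[0,0,0]]
    - [[2.4,-3.4,24],[0,0,0]]
    - [[4.6,-6.6,24],[0,0,0]]
    - [[6.8,-9.8,24],[0,0,0]]

```text
t: 13.68
eef_pos: [0.4996, 0.0081, 0.2438]
eef_rot: [3.139, 0.001, 1.806]
ft_force: [0.8, 1.2, -0.0]
finger_gap: 0.0454
finger_force: 25.7
```

Call:
drive_tool:
  targets:
    - [[2.2,-3.2,0],[0,0,0]]
    - [[4.4,-6.4,0],[0,0,0]]
    - [[6.6,-9.5,0],[0,0,0]]
    - [[8.8,-12.6,0],[0,0,0]]
    - [[11,-15.8,0],[0,0,0]]
    - [[13,-18.6,0],[0,0,0]]
    - [[13.7,-19.6,0],[0,0,0]]
    - [[13.7,-19.6,0],[0,0,0]]
    - [[13.7,-19.6,0],[0,0,0]]
    - [[13.7,-19.6,0],[0,0,0]]

```text
t: 14.52
eef_pos: [0.6348, -0.1864, 0.2421]
eef_rot: [-3.141, -0.001, 1.805]
ft_force: [-0.3, -0.8, -0.2]
finger_gap: 0.0448
finger_force: 25.7
```

Run:
```python
from h import *
from rig import robot
import pickle
o,f=wrist(robot);print(o["t"],o["eef_pos"],o["eef_rot"],o["finger_gap"],o["finger_force"])
pickle.dump(f,open("w6.pkl","wb"))
for e,a in rings(f):
    p=plane(f,e[0],o["eef_pos"][2]+.011); print(np.round(e[0],1),np.round(e[1],1),a,p.round(4))
cv2.imwrite("pics/w6.png",f["image"])
```

```text
14.5167 [ 0.63477567 -0.18642093  0.24210755] [-3.14059840e+00 -1.04227473e-03  1.80471407e+00] 0.04483284045809305 25.70355815347284
[323.5 264.3] [84.  92.5] 6101.0 [ 0.6345 -0.1859  0.2531]
```

View pics/w6.png

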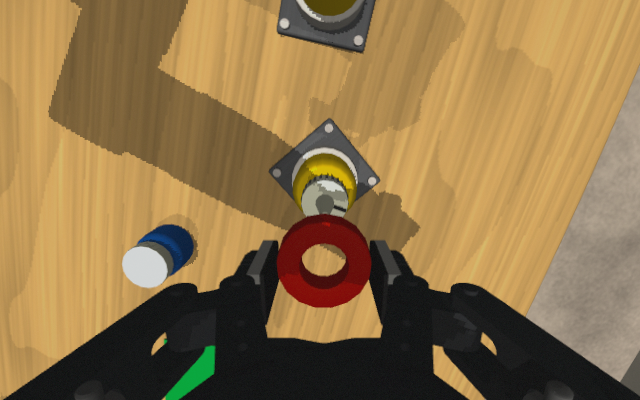

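The ring (324,264) is held level and centred on the TCP, with the cap below it at (325,197). Lowering it over the nozzle.

Call:
drive_tool:
  targets:
    - [[0.1,-0.1,-1],[0,0,0]]
    - [[0.1,-0.1,-2.5],[0,0,0]]
    - [[0.1,-0.1,-4],[0,0,0]]
    - [[0.1,-0.1,-5.5],[0,0,0]]
    - [[0.1,-0.1,-7],[0,0,0]]
    - [[0.1,-0.1,-8],[0,0,0]]
    - [[0.1,-0.1,-8.7],[0,0,0]]
    - [[0.1,-0.1,-9.2],[0,0,0]]
    - [[0.1,-0.1,-9.6],[0,0,0]]
    - [[0.1,-0.1,-9.6],[0,0,0]]

```text
t: 15.4
eef_pos: [0.6363, -0.188, 0.1459]
eef_rot: [-3.141, -0.0, 1.805]
ft_force: [-0.0, -0.5, -1.0]
finger_gap: 0.0446
finger_force: 25.7
```

Call:
drive_tool:
  targets:
    - [[0,0,0],[0,0,0]]
    - [[0,0,-0.1],[0,0,0]]
    - [[0,0,-0.2],[0,0,0]]
    - [[0,0,-0.3],[0,0,0]]
    - [[0,0,-0.4],[0,0,0]]
    - [[0,0,-0.5],[0,0,0]]
    - [[0,0,-0.5],[0,0,0]]
    - [[0,0,-0.5],[0,0,0]]
    - [[0,0,-0.5],[0,0,0]]
    - [[0,0,-0.5],[0,0,0]]

```text
t: 16.23
eef_pos: [0.6366, -0.1882, 0.1413]
eef_rot: [3.142, 0.0, 1.804]
ft_force: [0.0, -0.3, -0.3]
finger_gap: 0.0451
finger_force: 25.7
```

Call:
drive_tool:
  targets:
    - [[0,0,0],[0,0,0]]
    - [[0,0,-0.05],[0,0,0]]
    - [[0,0,-0.1],[0,0,0]]
    - [[0,0,-0.15],[0,0,0]]
    - [[0,0,-0.2],[0,0,0]]
    - [[0,0,-0.2],[0,0,0]]
    - [[0,0,-0.2],[0,0,0]]
    - [[0,0,-0.2],[0,0,0]]
    - [[0,0,-0.2],[0,0,0]]
    - [[0,0,-0.2],[0,0,0]]

```text
t: 17.07
eef_pos: [0.6365, -0.1882, 0.1393]
eef_rot: [3.142, -0.0, 1.804]
ft_force: [0.9, -0.0, -0.3]
finger_gap: 0.0445
finger_force: 25.7
```

Call:
drive_tool:
  targets:
    - [[0,0,0],[0,0,0]]
    - [[0,0,0],[0,0,0]]
    - [[0,0,0],[0,0,0]]
    - [[0,0,0],[0,0,0]]
    - [[0,0,0],[0,0,0]]
    - [[0,0,0],[0,0,0]]
    - [[0,0,0],[0,0,0]]
    - [[0,0,0],[0,0,0]]
    - [[0,0,0],[0,0,0]]
    - [[0,0,0],[0,0,0]]
  claw: 1

```text
t: 17.9
eef_pos: [0.6365, -0.1882, 0.1393]
eef_rot: [-3.142, -0.0, 1.804]
ft_force: [0.4, 0.3, 0.2]
finger_gap: 0.0855
finger_force: 0.0
```

Call:
drive_tool:
  targets:
    - [[0,0,1],[0,0,0]]
    - [[0,0,3],[0,0,0]]
    - [[0,0,6],[0,0,0]]
    - [[0,0,9],[0,0,0]]
    - [[0,0,12],[0,0,0]]
    - [[0,0,14],[0,0,0]]
    - [[0,0,14],[0,0,0]]
    - [[0,0,14],[0,0,0]]
    - [[0,0,14],[0,0,0]]
    - [[0,0,14],[0,0,0]]

```text
t: 18.73
eef_pos: [0.6358, -0.188, 0.2779]
eef_rot: [-3.139, -0.001, 1.804]
ft_force: [0.1, 1.0, 1.0]
finger_gap: 0.0855
finger_force: 0.0
```

Run:
```python
from h import *
from rig import robot
o,f=wrist(robot);s=robot.grab_frame("side");print(o["t"],o["eef_pos"],o["ft_force"])
for e,a in rings(f): print(np.round(e[0],1),np.round(e[1],1),a,plane(f,e[0],.15).round(4))
a=max(rings(f),key=lambda q:q[1])[0]
z=(f["R"]@np.array([.636,-.1875,.15])+f["t"])[2]; print("expected dia px",f["camera_matrix"][0,0]*.046/z)
R=lambda im:cv2.resize(im,(400,400),interpolation=cv2.INTER_CUBIC)
x,y=map(int,a[0]);cv2.imwrite("pics/end.png",np.hstack([R(f["image"][max(y-70,0):y+70,x-70:x+70]),R(s["image"][100:200,270:370])]))
```

```text
18.7333 [ 0.63578146 -0.18799064  0.27789657] [0.14104361 1.02528888 1.04909842]
[324.7 194.5] [46.8 48.3] 1771.0 [ 0.6365 -0.188   0.15  ]
expected dia px 50.85487363183698
```

View pics/end.png

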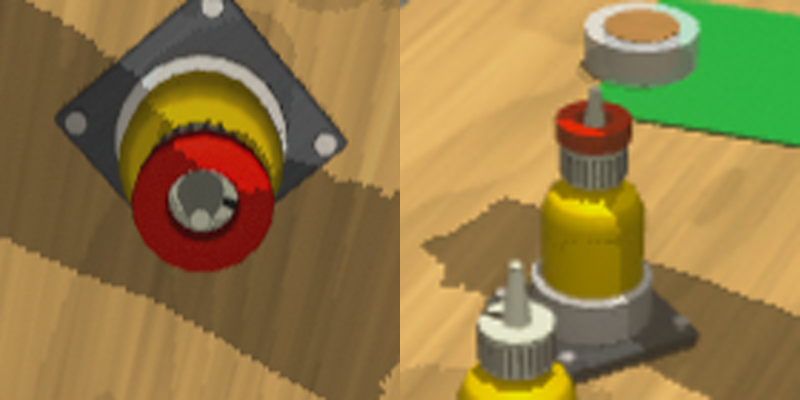

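The left half shows the ring centred on the cap around the nozzle (200,200). The right half shows it lying flat on the cap with the nozzle coming through (595,125). The gripper is clear, so I'm handing in.

```bash
python3 -c "
from rig import robot
print(robot.job_done())"
```

```text
the job is handed in; nothing more can be done
None
```

The first cap tried, on the bottle at about (0.636, -0.188), was the loose one; I turned it about 30° anticlockwise, laid the largest red ring flat over its nozzle and handed the job in at about 19 s, touching nothing else.

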